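# Hold the chamber cover over its screw holes

## Robot

A 6-joint arm with a two-finger parallel gripper is mounted at the origin on a cart in front of the work surface, level with it; the furniture and walls round the work are solid. World frame = base frame: x ahead of the robot, y to its left, z up, the work surface at z = 0. Lengths are in mm, angles in degrees, forces in N, time in s.
With the tool pointing down it reaches from about 350 to 850 mm from the base axis. Payload 8.1 kg.
Tool frame: the origin (TCP) lies between the finger pads; the fingertips stand 25 mm ahead of it and the grasp point (between the pads) lies 6 mm ahead of it (r.tcp_to_tips is the distance from the TCP to the fingertips, in mm); z points along the fingers, y is the line along which they close (so a half turn about z gives the same grasp; the last joint's range is limited). The gripper opens to 85 mm and grips with 20 to 120 N. Pads are 22 mm wide; open, the fingers measure 114 mm over their backs; the gripper's body (76 mm by 85 mm) begins 54 mm behind the grasp point. The pads swing forward as they close: fully open they stand 13 mm farther back than shut.
Start: joints at [63.575, 7.471, 85.268, -0, 87.261, -4.893], TCP at [220.189, 558.142, 256.292] pointing down, gripper open.
Joint ranges: [-169.43, 169.43], [-51.17, 129.36], [1.28, 143.12], [-76.62, 256.62], [0, 156.53], [-152.29, 152.29]. Speed limits (degrees/s): [136.94, 136.94, 159.86, 180, 180, 180].

## Interface

Orientations are given as [roll, pitch, yaw] about the fixed x, y, z axes, in that order (R = Rz(yaw) Ry(pitch) Rx(roll)).
In Python, from bench import r gives the robot as it stands.
- The arm moves only by the tool apply_moves, never from a script. Its arguments are lists of equal length, an entry for each row: "angular": the turn, a rotation vector about the world's x, y, z in units of 8 degrees (1.0 is 8 degrees), a list of three; "travel": the shift along the world's x, y, z in units of 40 mm (1.0 is 40 mm), a list of three; "jaw": the opening, from 0 (shut) to 1 (fully open). A call has 1 to 20 rows; each row shifts and turns the commanded pose from where the row before left it; what a row does not reach is not made up. A row lasts 1/8 s, in which the tool goes at most 62.5 mm and 10.7 degrees, less where a joint would pass 70% of its speed; a pose out of reach is approached as far as the arm can. A call is refused whole if a number of a shift passes 1 or a number of a turn 1, either way. A call with a gripper value outside its range is refused whole. The fingers move at their own pace and stop on an object; "force" is the grip in N (left out, the last holds). Time passes only in rows, so rows that do not move let the fingers close. It gives the time, the measured TCP pose, the force, the opening and the grip force at its end, in the units of the state.
- r.sense(): the state, without advancing time (a new reading comes with each control period).
- r.snapshot(name): name is "scene" or "top" or "wrist"; returns a dict with "color" (480x640x3 uint8, red, green, blue), "fx", "fy", "cx", "cy" (pixels), "R" (3x3) and "t" (3): a world point X has camera coordinates R X + t; the wrist camera has in their place "mount" (4x4, takes a point from camera to tool coordinates, whose origin is the TCP and whose axes are the flange's). Camera axes: x right, y down, z forward; pixel columns grow to the right and rows downward; lengths in mm; the calibration is good to about 2 mm. A picture is of the moment at which its call begins: read the wrist's pose just before it. There is no depth.
- r.hand_in(): hands the job in; it is judged then, once.
The state is a dict: "time": time; "joint_pos": joint angles; "qd": joint speeds; "joint_efforts": joint torques, N m; "tool_pos": TCP position; "tcp_rot": TCP orientation; "ft_force": force on the tool from outside, world axes, zero at the start; "wrist_torque": the same for the moment, N m; "finger_gap": finger opening in mm; "grip_force": force on a finger pad.
Only numpy, scipy, OpenCV 4.12 (cv2) and the standard library are available. Lean on these libraries where they do the work, as an engineer would, in place of code of your own. Each camera call takes 0.05 s, during which the arm holds its last target. There are 200 camera calls.

## Task

Lay the orange spacer frame flat and square on top of the metal chamber body, its four holes over the four threaded holes, and let go of it. Then pick up the blue cover plate by its handle and hold it level about a centimetre above the spacer, touching nothing below, with its four corner holes centred over the threaded holes, ready for a colleague to drop the screws through. Finish while still holding it there, steady; leave the other things on the bench where they are.

Things in the scene. Friction and masses are not known exactly. Their poses are not given: they have to be found in the camera images.
- chamber: metal sample-chamber body, fixed to the bench: dark foot flange 138 x 84 x 8 mm carrying an aluminium block 110 (x) x 64 (y) mm whose flat top is 30 mm above the bench; rectangular well 56 x 36 mm in the middle and four threaded holes, 5 mm wide, at x = +-42, y = +-19 mm. Origin: centre of the underside; x along the long side, z up. Half-turn symmetric
- spacer: loose orange frame 110 (x) x 64 (y) x 8 (z) mm, about 90 g, window 56 x 36 mm, four through holes 12 mm wide at x = +-42, y = +-19 mm; can be gripped across its 64 mm width by the long edges. It lies flat on the bench, window up. Origin: centre of the underside; x along the long side, z up; half-turn symmetric (either way round is right)
- cover: loose blue plate 110 (x) x 64 (y) x 6 (z) mm, about 220 g, four through holes 12 mm wide at x = +-42, y = +-19 mm; above its middle a white handle bar 60 (x) x 12 (y) x 12 (z) mm, spanning 24 to 36 mm above the plate's underside, on two thin steel posts at x = +-23 mm (free gap of 18 mm under the bar). It lies flat on the bench, handle up. Origin: centre of the plate's underside, z up; half-turn symmetric (either way round is right)
- chamber_hole0 (a point): mouth of a threaded hole of the chamber body, on its top face, 30 mm above its origin. Opposite corners 0 and 2 are at x, y = (+42, +19) and (-42, -19) mm
- chamber_hole2 (a point): mouth of a threaded hole of the chamber body, on its top face, 30 mm above its origin. Opposite corners 0 and 2 are at x, y = (+42, +19) and (-42, -19) mm
- spacer_hole0 (a point): centre of a corner hole of the spacer, at its upper face, 8 mm above its origin. Opposite corners 0 and 2 are at x, y = (+42, +19) and (-42, -19) mm
- spacer_hole2 (a point): centre of a corner hole of the spacer, at its upper face, 8 mm above its origin. Opposite corners 0 and 2 are at x, y = (+42, +19) and (-42, -19) mm
- cover_hole0 (a point): centre of a corner hole of the cover plate, at the plate's upper face, 6 mm above its origin. Opposite corners 0 and 2 are at x, y = (+42, +19) and (-42, -19) mm
- cover_hole2 (a point): centre of a corner hole of the cover plate, at the plate's upper face, 6 mm above its origin. Opposite corners 0 and 2 are at x, y = (+42, +19) and (-42, -19) mm
- eyepiece: bystander: loose black microscope eyepiece, 48 mm across, 55 mm high, upright; origin at the centre of its underside
- dish: bystander: loose clear plastic petri dish, 64 mm across, 14 mm high; origin at the centre of its underside
- vial: bystander: loose glass sample vial with a white cap, 27 mm across, 56 mm high, upright; origin at the centre of its underside
- tweezers: bystander: loose black tweezers, 18 x 130 x 9 mm, long side along its y; origin at the centre of the underside
Mind the look-alikes: they are no part of the job. What is meant by the spacer is not purple, and is the smaller of those in its own colour.

How it is judged:
By the outcome, as a careful person would: the job done as asked, in the order asked, and still so for the second after the job is handed in, while the arm keeps its last pose, push and grip.
It also fails if it takes over 58 s, if anything falls off the work surface, if the arm or the gripper's body presses on something with over 40 N, if the wrist force passes 120 N, or if a joint passes its speed limit or range.

## Working session

There is one attempt and no reset: what is moved stays moved. The work goes in short steps, Python scripts to look and compute and a tool call to move; the robot and the scene stay as the last step left them, time stands still between calls to the robot, and variables do not carry over. Pictures are saved under pics/ and viewed, at most 10 in all, crops included, and the job is handed in when it is done.

Besides the shell and the picture viewer there is one more tool, called in YAML: its name, and indented under it one key for each argument. apply_moves: Moves the arm, as the interface text tells. Its arguments: {"type":"object","properties":{"angular":{"type":"array"},"travel":{"type":"array"},"jaw":{"type":"array"},"force":{"type":"number"}},"required":["angular","travel","jaw"]}

```bash
mkdir -p pics; ls; python3 - <<'E'
from bench import r
import cv2,pickle
d={}
for n in ("scene","top","wrist"):
    s=r.sense(); p=r.snapshot(n); p["tcp"]=s["tool_pos"]; p["rot"]=s["tcp_rot"]; d[n]=p
    cv2.imwrite(f"pics/{n}0.png",p["color"][:,:,::-1])
    print(n,{k:v for k,v in p.items() if k!="color"})
pickle.dump(d,open("p0.pkl","wb")); print(r.sense(), r.tcp_to_tips)
E
```

```text
pics
scene {'fx': 515.3636273600271, 'fy': 515.3636273600271, 'cx': 312.25586611364764, 'cy': 235.2609973558066, 'R': array([[-0.64615607, -0.76317584, -0.006706  ],
       [-0.38989552,  0.33763984, -0.85672681],
       [ 0.65609741, -0.55096459, -0.51572687]]), 't': array([313.12220634, 270.07772618, 679.8355703 ]), 'tcp': array([219.97642897, 557.67442969, 255.22729663]), 'rot': array([-1.79893378e+02, -8.92826463e-03,  1.58468600e+02])}
top {'fx': 524.1785213581, 'fy': 524.1785213581, 'cx': 321.7551339195338, 'cy': 239.00882961845986, 'R': array([[ 0.02222323, -0.99975196, -0.00146723],
       [-0.97465793, -0.02133862, -0.22268045],
       [ 0.2225939 ,  0.00637873, -0.97489039]]), 't': array([ -49.87396134,  558.98673336, 1037.57623357]), 'tcp': array([219.96861334, 557.68173193, 255.2403459 ]), 'rot': array([-1.79894220e+02, -8.17789167e-03,  1.58466940e+02])}
wrist {'fx': 428.2216497726219, 'fy': 428.2216497726219, 'cx': 315.8698908459826, 'cy': 236.32953956187757, 'mount': array([[ 6.40849153e-05, -9.56007163e-01, -2.93343316e-01,
         7.39520330e+01],
       [ 9.9999999
[... 359 characters left out ...]
2])}
{'time': 0.15, 'joint_pos': array([ 6.35757606e+01,  7.50718534e+00,  8.53150889e+01, -4.00278363e-04,
        8.72605354e+01, -4.89286983e+00]), 'qd': array([-0.08613383, -0.17089765, -0.02269292, -0.00246207,  0.04583137,
       -0.02963958]), 'joint_efforts': array([ 7.08431417e-04, -5.70058286e+01, -5.01162064e+01, -2.75739274e-05,
        9.31611168e-03,  1.07209951e-05]), 'tool_pos': array([220.01505115, 557.79425198, 255.46298255]), 'tcp_rot': array([-1.79917458e+02, -6.66473665e-03,  1.58468645e+02]), 'ft_force': array([ 0.61360163,  0.06494511, -1.26460953]), 'wrist_torque': array([-0.02855911, -0.03312077,  0.01398303]), 'grip_force': 0.0, 'finger_gap': 85.33364686472456} 25.0
```

View pics/scene0.png

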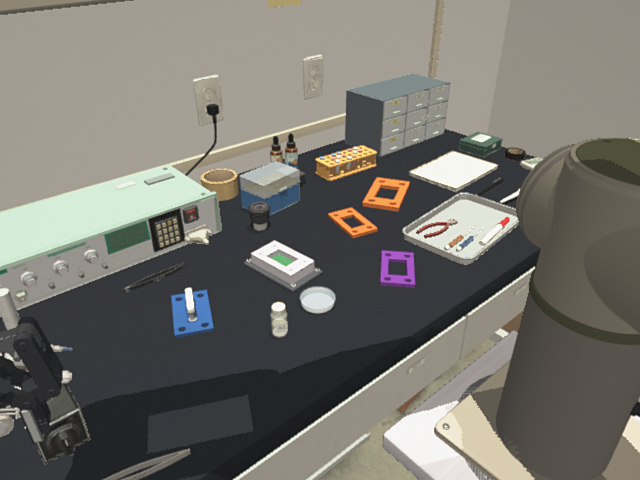

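View pics/top0.png

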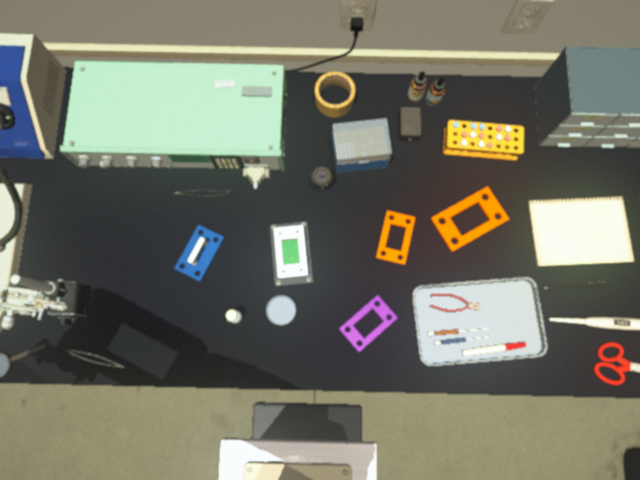

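Scene picture: the orange frames are at (353,221) small and (386,193) large, purple at (397,268), the blue cover at (192,311) and the chamber at (283,262). Top picture: what could be taken for the spacer is small orange (396,237), big orange (470,218), purple (369,323). By the description I choose small orange (396,237). The cover is at (199,252) and the chamber at (291,252). Next, one close crop to check this.

```bash
cat > h.py <<'E'
import numpy as np, cv2, pickle
from scipy.spatial.transform import Rotation as Ro
def cam(p):
    K=np.array([[p["fx"],0,p["cx"]],[0,p["fy"],p["cy"]],[0,0,1]])
    if "mount" in p:
        T=np.eye(4); T[:3,:3]=Ro.from_euler("xyz",p["rot"],degrees=True).as_matrix(); T[:3,3]=p["tcp"]
        C=np.linalg.inv(T@p["mount"]); return K,C[:3,:3],C[:3,3]
    return K,np.array(p["R"]),np.array(p["t"])
def onplane(p,uv,z):
    K,R,t=cam(p); uv=np.atleast_2d(np.array(uv,float))
    d=(R.T@np.linalg.inv(K)@np.c_[uv,np.ones(len(uv))].T).T; o=-R.T@t
    return o+d*((z-o[2])/d[:,2])[:,None]
def tri(ps,uvs):
    A=[];b=[]
    for p,uv in zip(ps,uvs):
        K,R,t=cam(p); d=R.T@np.linalg.inv(K)@np.array([uv[0],uv[1],1.]); d/=np.linalg.norm(d)
        P=np.eye(3)-np.outer(d,d); A.append(P); b.append(P@(-R.T@t))
    A=np.vstack(A); b=np.hstack(b); x=np.linalg.lstsq(A,b,rcond=None)[0]
    return x,np.linalg.norm(A@x-b)
def proj(p,X):
    K,R,t=cam(p); c=(R@np.atleast_2d(X).T).T+t; q=(K@c.T).T; return q[:,:2]/q[:,2:]
def mask(p,name):
    h=cv2.cvtColor(p["color"],cv2.COLOR_RGB2HSV)
    lo,hi={"orange":((5,150,110),(18,255,255)),"blue":((100,150,60),(120,255,255))}[name]
    return cv2.inRange(h,lo,hi)
E
python3 - <<'E'
from h import *
d=pickle.load(open("p0.pkl","rb"))
C={}
for n,win in (("top",{"orange":(360,425,200,275),"blue":(165,235,215,290)}),("scene",{"orange":(325,382,203,240),"blue":(165,220,285,340)})):
    for c,(a,b,e,f) in win.items():
        m=mask(d[n],c); w=np.zeros_like(m); w[e:f,a:b]=m[e:f,a:b]
        q=np.argwhere(w)[:,::-1].astype(np.float32); R=cv2.minAreaRect(q); C[n,c]=q.mean(0); print(n,c,len(q),q.mean(0),R)
for c in("orange","blue"): print(c,tri([d["top"],d["scene"]],[C["top",c],C["scene",c]]))
print("chamber",tri([d["top"],d["scene"]],[(291,252),(283,262)]))
t=d["top"]["color"]; k=t[200:300,165:425]
s=d["scene"]["color"][190:345,165:425]
o=np.vstack([cv2.resize(k,None,fx=3,fy=3,interpolation=2),cv2.resize(s[:93],None,fx=3,fy=3,interpolation=2)])
cv2.imwrite("pics/crop1.png",o[:,:,::-1])
E
```

```text
top orange 690 [395.6232  235.91304] ((395.41064453125, 237.09335327148438), (31.603168487548828, 50.88420486450195), 12.804265022277832)
top blue 1108 [199.43051 253.1426 ] ((198.77992248535156, 252.4143524169922), (29.473987579345703, 51.60707473754883), 27.979473114013672)
scene orange 801 [354.91135 220.16978] ((357.69683837890625, 220.36654663085938), (30.56416893005371, 54.269447326660156), 74.29136657714844)
scene blue 800 [191.68124 312.75375] ((190.68173217773438, 312.78118896484375), (40.3145637512207, 38.56650924682617), 79.50852966308594)
orange (array([ 579.30729099, -201.94375849,   12.39683959]), np.float64(5.083330649797567))
blue (array([535.96051362, 231.93689565,   4.36916673]), np.float64(0.9480662792507746))
chamber (array([539.20747648,  28.73810122,  20.20677042]), np.float64(0.24800495214486465))
```

View pics/crop1.png

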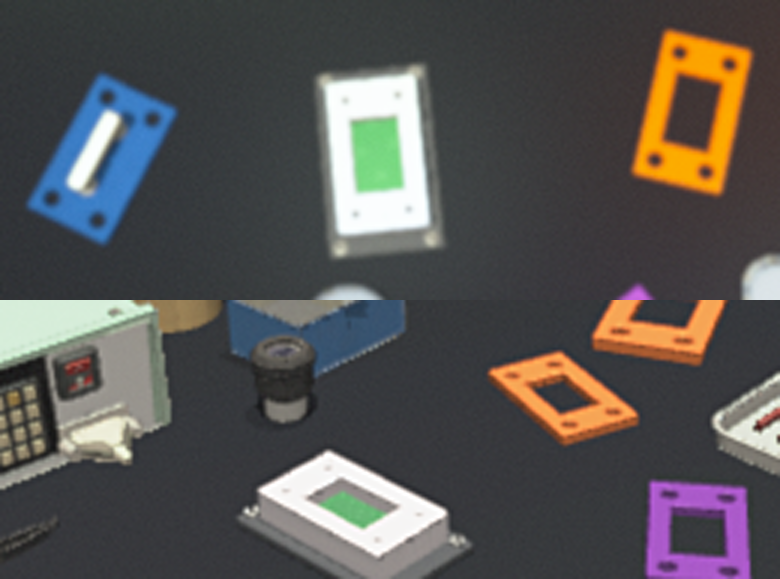

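The crop shows the smaller orange frame: window through it and four holes at crop (679,53), (729,65), (706,172), (655,160). The chamber's threaded holes are at (345,100), (397,95), (408,209), (355,214), and the cover's holes at (108,97), (152,119), (97,219), (52,197). The choice is confirmed.

```bash
cat >> h.py <<'E'
def fit(P):
    """centre, yaw of long axis (-90..90), side lengths of 4 hole points in cyclic order, first edge short"""
    P=np.array(P); c=P.mean(0); v=(P[0]+P[1]-P[2]-P[3])/2
    y=np.degrees(np.arctan2(v[1],v[0])); y=(y+90)%180-90
    return np.round(c,1),round(y,2),[round(float(np.linalg.norm(P[i]-P[(i+1)%4])),1) for i in range(4)]
E
python3 - <<'E'
from h import *
d=pickle.load(open("p0.pkl","rb"))
T=lambda l:np.array(l)/3+[165,200]-1/3
S=lambda l:(np.array(l)-[0,300])/3+[165,190]-1/3
top={"spacer":T([(679,53),(729,65),(706,172),(655,160)]),"chamber":T([(345,100),(397,95),(408,209),(355,214)]),"cover":T([(108,97),(152,119),(97,219),(52,197)])}
sc={"spacer":S([(585,363),(624,412),(569,425),(512,375)]),"chamber":S([(327,468),(420,514),(379,543),(286,491)])}
for k,z in (("spacer",8),("chamber",30),("cover",6)): print(k,fit(onplane(d["top"],top[k],z)))
for k,z in (("spacer",8),("chamber",30)): print(k,fit(onplane(d["scene"],sc[k],z)), "ctr tri",tri([d["top"],d["scene"]],[top[k].mean(0),sc[k].mean(0)]))
E
```

```text
spacer (array([ 580.6, -199.8,    8. ]), np.float64(-12.5), [37.9, 83.1, 38.0, 83.4])
chamber (array([539.5,  30.3,  30. ]), np.float64(7.2), [37.8, 84.0, 37.9, 83.9])
cover (array([537.3, 232.5,   6. ]), np.float64(-24.93), [37.3, 83.0, 37.4, 83.6])
spacer (array([ 579.4, -208.7,    8. ]), np.float64(70.19), [80.1, 45.9, 85.6, 60.9]) ctr tri (array([ 576.71925552, -201.47529917,   11.71397859]), np.float64(4.906563857786431))
chamber (array([541.2,  28.9,  30. ]), np.float64(-80.13), [84.6, 40.8, 87.3, 37.7]) ctr tri (array([538.83389712,  30.09384439,  31.12310836]), np.float64(0.1732137359411537))
```

apply_moves:
  angular:
    - [0, 0, 0.06]
    - [0, 0, 0.06]
    - [0, 0, 0.06]
    - [0, 0, 0.06]
    - [0, 0, 0.06]
    - [0, 0, 0.06]
    - [0, 0, 0.06]
    - [0, 0, 0.06]
    - [0, 0, 0.06]
    - [0, 0, 0.06]
    - [0, 0, 0.06]
    - [0, 0, 0.06]
    - [0, 0, 0.06]
    - [0, 0, 0.06]
    - [0, 0, 0.06]
    - [0, 0, 0.06]
    - [0, 0, 0.06]
    - [0, 0, 0.06]
    - [0, 0, 0.06]
    - [0, 0, 0]
  travel:
    - [0.475, -1, -0.05]
    - [0.475, -1, -0.05]
    - [0.475, -1, -0.05]
    - [0.475, -1, -0.05]
    - [0.475, -1, -0.05]
    - [0.475, -1, -0.05]
    - [0.475, -1, -0.05]
    - [0.475, -1, -0.05]
    - [0.475, -1, -0.05]
    - [0.475, -1, -0.05]
    - [0.475, -1, -0.05]
    - [0.475, -1, -0.05]
    - [0.475, -1, -0.05]
    - [0.475, -1, -0.05]
    - [0.475, -1, -0.05]
    - [0.475, -1, -0.05]
    - [0.475, -1, -0.05]
    - [0.475, -1, -0.05]
    - [0.475, -0.94, -0.05]
    - [0, 0, 0]
  jaw: [1, 1, 1, 1, 1, 1, 1, 1, 1, 1, 1, 1, 1, 1, 1, 1, 1, 1, 1, 1]

```text
time: 2.65
tool_pos: [581.2, -201.9, 217.0]
tcp_rot: [-180.0, -0.1, 167.4]
ft_force: [0.4, 0.2, 0.2]
finger_gap: 85.3
grip_force: 0.0
```

```bash
cat > shot.py <<'E'
import sys; from h import *; from bench import r
s=r.sense(); p=r.snapshot("wrist"); p["tcp"]=s["tool_pos"]; p["rot"]=s["tcp_rot"]
pickle.dump(p,open(sys.argv[1]+".pkl","wb")); cv2.imwrite(f"pics/{sys.argv[1]}.png",p["color"][:,:,::-1])
print(s["time"],s["tool_pos"],s["tcp_rot"],s["ft_force"],s["finger_gap"])
E
python3 shot.py w1
```

```text
2.65 [ 581.24580653 -201.93728073  217.00949369] [-1.79986271e+02 -8.23003961e-02  1.67432428e+02] [0.44006553 0.15756198 0.21462584] 85.25551300747375
```

View pics/w1.png

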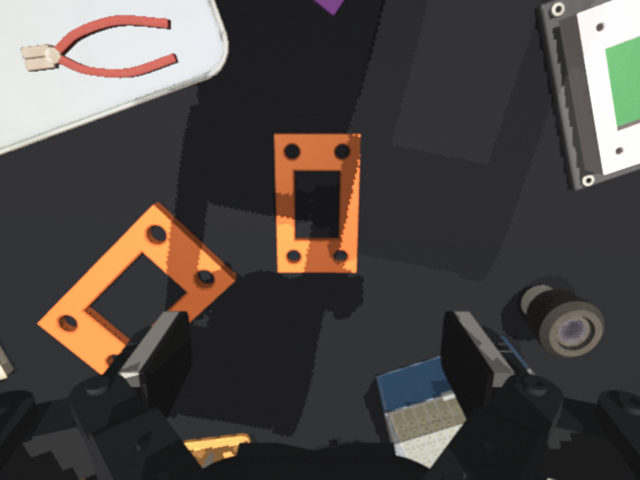

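Spacer holes at about (292,152), (342,152), (341,256), (293,256), under the gripper and parallel to it. I refine with contours and triangulate heights against the top view.

```bash
cat >> h.py <<'E'
def holes(p,guess,r=9,dark=True):
    """dark-blob centre near each guess"""
    g=cv2.cvtColor(p["color"],cv2.COLOR_RGB2HSV)[:,:,2].astype(float) if True else 0
    out=[]
    for x,y in guess:
        x0,y0=int(round(x)),int(round(y)); w=g[y0-r:y0+r+1,x0-r:x0+r+1]
        th=(w.min()+np.median(w))/2; n,l,st,c=cv2.connectedComponentsWithStats((w<th).astype(np.uint8))
        k=min(range(1,n),key=lambda i:np.hypot(*(c[i]-r))-0.05*st[i,4]); out.append(c[k]+[x0-r,y0-r])
    return np.array(out)
E
python3 - <<'E'
from h import *
p=pickle.load(open("w1.pkl","rb")); d=pickle.load(open("p0.pkl","rb"))
g=[(292,152),(342,152),(341,256),(293,256)]; q=holes(p,g); print(q)
print(fit(onplane(p,q,8))); print(fit(onplane(p,g,8)))
t=np.array([(655,160),(706,172),(729,65),(679,53)])/3+[165,200]-1/3
for a,b in zip(q,t): print(tri([p,d["top"]],[a,b]))
print(proj(p,p["tcp"]-[0,0,p["tcp"][2]-8]))
E
```

```text
[[291.80136986 151.02739726]
 [342.0212766  151.06382979]
 [339.50980392 255.15686275]
 [293.24576271 255.88983051]]
(array([ 581.9, -201.5,    8. ]), np.float64(-12.82), [37.8, 83.0, 37.4, 83.6])
(array([ 582.5, -201.3,    8. ]), np.float64(-12.52), [37.6, 83.0, 38.8, 83.0])
(array([ 546.23179035, -195.11901325,  -30.78606729]), np.float64(27.382492323034285))
(array([ 519.06256359, -183.98387212,  149.19971479]), np.float64(16.632942871789236))
(array([ 557.15580284, -190.93900632,  214.27306022]), np.float64(7.3659355461574005))
(array([ 652.10953982, -222.58277876,  -90.60507218]), np.float64(27.450910936018953))
[[315.89525634 204.48311207]]
```

apply_moves:
  angular:
    - [0, 0, 0]
    - [0, 0, 0]
    - [0, 0, 0]
    - [0, 0, 0]
    - [0, 0, 0]
  travel:
    - [0, 0, -0.9]
    - [0, 0, -0.9]
    - [0, 0, -0.9]
    - [0, 0, -0.9]
    - [0, 0, 0]
  jaw: [0.9, 0.9, 0.9, 0.9, 0.9]
  force: 30

```text
time: 3.32
tool_pos: [578.2, -197.1, 70.8]
tcp_rot: [179.9, -0.4, 167.6]
ft_force: [-0.4, 0.1, 0.2]
finger_gap: 76.7
grip_force: 0.0
```

```bash
python3 shot.py w2; python3 - <<'E'
from h import *
p=pickle.load(open("w1.pkl","rb")); d=pickle.load(open("p0.pkl","rb")); w=pickle.load(open("w2.pkl","rb"))
q=np.array([[291.8,151.5],[342,151.5],[340.5,255.5],[293.2,255.9]])
t=np.array([(706,172),(655,160),(679,53),(729,65)])/3+[165,200]-1/3
for a,b in zip(q,t): print(tri([p,d["top"]],[a,b]))
print(proj(w,onplane(p,q,8)))
E
```

```text
3.325 [ 578.21159993 -197.12162969   70.80136406] [179.90331731  -0.41428442 167.64091924] [-0.4435345   0.05030669  0.15524601] 76.68907382531985
(array([ 539.05873116, -211.9212075 ,   -8.73778308]), np.float64(0.2084910098545039))
(array([ 547.00818611, -173.56869917,   -5.64135628]), np.float64(0.42684623615303635))
(array([ 626.89503393, -191.20135636,    5.38264464]), np.float64(1.2940634407528682))
(array([ 614.75116064, -226.67496892,   18.3490831 ]), np.float64(1.6327009234919794))
[[264.16189356 196.5392025 ]
 [352.16198479 196.82326574]
 [347.93332063 365.26493977]
 [268.99720722 365.71197444]]
```

View pics/w2.png

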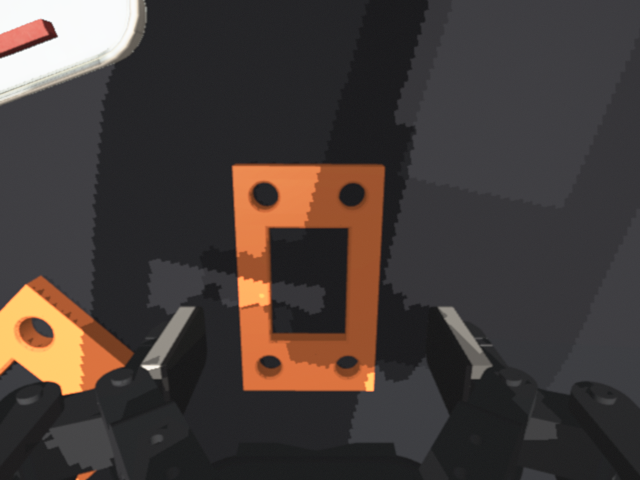

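Holes now at (264,194), (352,194), (347,363), (269,363), about 2 px from the prediction at 8 mm height, so the height is right. Fingers stand either side of the frame.

```bash
python3 - <<'E'
from h import *; from bench import r
p=pickle.load(open("w1.pkl","rb")); w=pickle.load(open("w2.pkl","rb"))
q1=np.array([[291.8,151.5],[342,151.5],[340.5,255.5],[293.2,255.9]])
q=holes(w,[(264,194),(352,194),(347,363),(269,363)],16); print(q)
print(fit(onplane(w,q,8)),fit(onplane(w,q,6)))
for a,b in zip(q1,q): print(tri([p,w],[a,b]))
s=r.sense(); print(s["tool_pos"],s["qd"])
E
```

```text
[[264.81797235 194.05299539]
 [351.50896861 194.28923767]
 [346.76442308 361.97596154]
 [269.38495575 362.1460177 ]]
(array([ 580.7, -201.1,    8. ]), np.float64(-12.68), [37.1, 82.2, 37.4, 82.4]) (array([ 581.5, -201.3,    6. ]), np.float64(-12.68), [37.5, 83.1, 37.8, 83.3])
(array([ 538.23120833, -211.61097098,   -1.51236096]), np.float64(0.2409809251634931))
(array([ 547.05601517, -173.47753539,   -3.74493911]), np.float64(0.003618992116554762))
(array([ 628.98178071, -192.02492679,    1.69488857]), np.float64(0.3173995390240642))
(array([ 620.93193905, -230.06549651,    1.41281923]), np.float64(0.12893685896039833))
[ 579.97785835 -198.04005984   73.43701883] [-0.27668351 -1.93493159 -2.91905785 -0.09773122  0.39339663 -0.11357976]
```

apply_moves:
  angular:
    - [0, 0, 0]
    - [0, 0, 0]
    - [0, 0, 0]
    - [0, 0, 0]
  travel:
    - [0, 0, -0.45]
    - [0, 0, -0.45]
    - [0, 0, 0]
    - [0, 0, 0]
  jaw: [0.86, 0.86, 0.86, 0.86]

```text
time: 3.88
tool_pos: [581.3, -199.5, 38.4]
tcp_rot: [180.0, -0.0, 167.6]
ft_force: [0.3, -0.0, 0.3]
finger_gap: 73.4
grip_force: 0.0
```

```bash
python3 shot.py w3; python3 - <<'E'
from h import *; from bench import r
w=pickle.load(open("w3.pkl","rb"))
P=[580.7+0.5,-201.2]; a=np.radians(-12.7); c,s=np.cos(a),np.sin(a)
X=[[P[0]+c*x-s*y,P[1]+s*x+c*y,8] for x,y in((-42,-19),(-42,19),(42,19),(42,-19))]
g=proj(w,X); print(g)
try:
    q=holes(w,g,16); print(q,fit(onplane(w,q,8)))
except Exception as e: print(e)
E
```

```text
3.875 [ 581.26196008 -199.53713345   38.39284563] [ 1.79999463e+02 -2.13170232e-03  1.67579904e+02] [ 0.30052876 -0.046054    0.26130267] 73.41874077055155
[[257.76476444 200.32229263]
 [365.5655819  200.84822299]
 [357.57934444 401.64490548]
 [264.90446799 401.25126481]]
[[249.83333333 202.22222222]
 [363.80037313 201.29104478]
 [356.5        397.42990654]
 [266.09090909 397.32057416]] (array([ 580.3, -201.9,    8. ]), np.float64(-11.48), [40.2, 81.8, 36.9, 81.5])
```

apply_moves:
  angular:
    - [0, 0, 0]
    - [0, 0, 0]
    - [0, 0, 0]
    - [0, 0, 0]
    - [0, 0, 0]
  travel:
    - [0, -0.04, -0.1]
    - [0, 0, -0.15]
    - [0, 0, -0.15]
    - [0, 0, -0.08]
    - [0, 0, 0]
  jaw: [0.86, 0.86, 0.86, 0.86, 0.86]

```text
time: 4.55
tool_pos: [580.8, -200.9, 18.5]
tcp_rot: [180.0, -0.1, 167.6]
ft_force: [-0.1, 0.2, 1.0]
finger_gap: 73.4
grip_force: 0.0
```

apply_moves:
  angular:
    - [0, 0, 0]
    - [0, 0, 0]
    - [0, 0, 0]
    - [0, 0, 0]
  travel:
    - [0, 0, 0]
    - [0, 0, 0]
    - [0, 0, 0]
    - [0, 0, 0]
  jaw: [0.8, 0.74, 0.68, 0.68]
  force: 40

```text
time: 5.05
tool_pos: [581.6, -201.2, 19.8]
tcp_rot: [-180.0, 0.1, 167.6]
ft_force: [-0.4, 0.7, 6.1]
finger_gap: 62.9
grip_force: 44.5
```

apply_moves:
  angular:
    - [0, 0, 0]
    - [0, 0, 0]
    - [0, 0, 0]
    - [0, 0, 0]
    - [0, 0, 0]
    - [0, 0, 0]
  travel:
    - [0, 0, 0.2]
    - [0, 0, 0.5]
    - [0, 0, 0.8]
    - [0, 0, 0.8]
    - [0, 0, 0.2]
    - [0, 0, 0]
  jaw: [0.68, 0.68, 0.68, 0.68, 0.68, 0.68]

```text
time: 5.8
tool_pos: [581.5, -201.2, 119.8]
tcp_rot: [-180.0, 0.1, 167.6]
ft_force: [1.2, 0.1, -1.5]
finger_gap: 62.6
grip_force: 44.1
```

```bash
python3 shot.py w4
```

```text
5.8 [ 581.5432731  -201.22471402  119.78838777] [-1.79982271e+02  8.26862803e-02  1.67588576e+02] [ 1.24394029  0.13671974 -1.52434032] 62.58322451709672
```

View pics/w4.png

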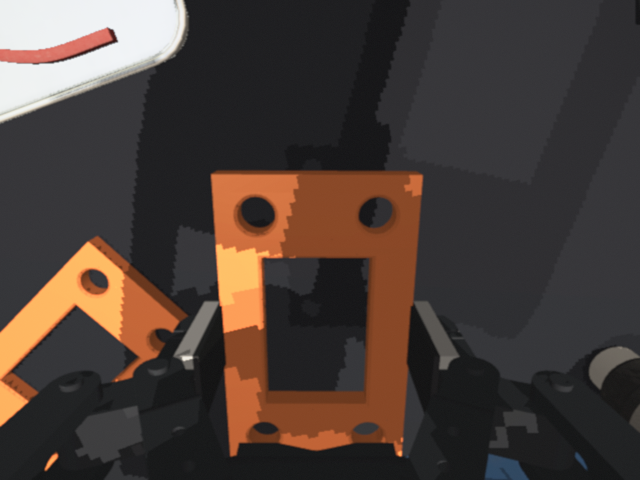

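The spacer is held level in the gripper: near corners at (212,172) and (422,172), holes at about (255,214), (376,213), (265,430), (367,430). Now its pose in the tool frame.

```bash
python3 - <<'E'
from h import *
w=pickle.load(open("w4.pkl","rb"))
g=cv2.cvtColor(w["color"],cv2.COLOR_RGB2GRAY)
c=np.array([[[212,173]],[[422,173]]],np.float32); cc=cv2.cornerSubPix(g,c.copy(),(6,6),(-1,-1),(3,50,.01)).reshape(-1,2); print(cc)
im=np.vstack([cc,[[255,214],[376,213],[367,430],[265,430]]]).astype(np.float64)
ob=np.array([[55,-32,0],[55,32,0],[42,-19,0],[42,19,0],[-42,19,0],[-42,-19,0]],float)  # tool-aligned x,y (z down along tool)
K=np.array([[w["fx"],0,w["cx"]],[0,w["fy"],w["cy"]],[0,0,1]])
for sel in (range(6),range(4),[2,3,4,5]):
    sel=list(sel); ok,rv,tv=cv2.solvePnP(ob[sel],im[sel],K,None,flags=cv2.SOLVEPNP_IPPE)
    M=np.array(w["mount"]); R=M[:3,:3]@cv2.Rodrigues(rv)[0]; t=M[:3,:3]@tv.ravel()+M[:3,3]
    print(t,Ro.from_matrix(R).as_euler("xyz",degrees=True), (cv2.projectPoints(ob,rv,tv,K,None)[0].reshape(-1,2)-im).round(1).tolist())
E
```

```text
[[210.30765 173.78777]
 [422.40277 174.58029]]
[-0.52414054  0.07218489 12.74119449] [-0.10874477  2.86854741 -0.01154602] [[-1.6, -0.4], [0.9, -1.1], [-0.6, 1.1], [1.5, 2.2], [-0.4, -0.7], [0.3, -0.8]]
[ 0.77291533 -2.45290363 21.00783454] [10.30959038 12.5757872   4.18224525] [[-0.7, -0.2], [-0.2, 0.3], [0.8, 0.1], [0.0, -0.2], [-19.4, -36.6], [-9.6, -28.6]]
[-0.47838369  0.02523293 13.41325167] [ 0.22108489  1.4213104  -0.12009762] [[-0.7, -1.4], [-1.4, -2.8], [-0.3, -0.3], [0.3, 0.3], [-0.3, -0.2], [0.3, 0.2]]
```

apply_moves:
  angular:
    - [0, 0, 0.35]
    - [0, 0, 0.35]
    - [0, 0, 0.35]
    - [0, 0, 0.35]
    - [0, 0, 0.35]
    - [0, 0, 0.35]
    - [0, 0, 0.35]
    - [0, 0, 0]
    - [0, 0, 0]
    - [0, 0, 0]
  travel:
    - [0.13, 0.86, 0.11]
    - [0.13, 0.86, 0.11]
    - [0.13, 0.86, 0.11]
    - [0.13, 0.86, 0.11]
    - [0.13, 0.86, 0.11]
    - [0.13, 0.86, 0.11]
    - [0.13, 0.86, 0.11]
    - [0, 0, 0]
    - [0, 0, 0]
    - [0, 0, 0]
  jaw: [0.68, 0.68, 0.68, 0.68, 0.68, 0.68, 0.68, 0.68, 0.68, 0.68]

```text
time: 7.1
tool_pos: [617.0, 38.8, 148.9]
tcp_rot: [-180.0, -0.1, -172.9]
ft_force: [-0.1, -0.1, -1.5]
finger_gap: 63.0
grip_force: 44.2
```

```bash
python3 shot.py w5
```

```text
7.1 [617.01277851  38.75682222 148.88230086] [-1.79997582e+02 -9.36962428e-02 -1.72889750e+02] [-0.05866756 -0.10135093 -1.49980985] 62.98252919601025
```

View pics/w5.png

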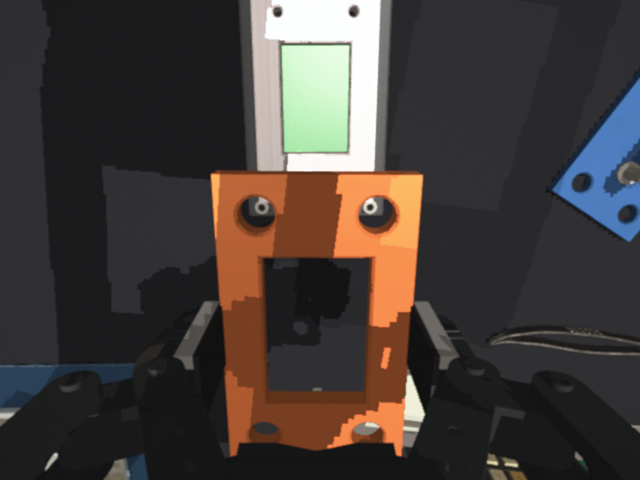

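The chamber's near threaded holes are at (278,11), (354,11) and its well runs from (281,44) to (350,153). The spacer is still held squarely.

```bash
python3 - <<'E'
from h import *
w=pickle.load(open("w5.pkl","rb"))
h=holes(w,[(278,11),(354,11)],9); print(h)
H=onplane(w,h,30); print(H, np.linalg.norm(H[0]-H[1]))
v=H[1]-H[0]; yaw=np.degrees(np.arctan2(v[1],v[0])); print("yaw",yaw-90, yaw)
a=np.radians(yaw-90); ax=np.array([np.cos(a),np.sin(a)])
if ax[0]<0: ax=-ax
print("centre from holes",H[:,:2].mean(0)+42*ax)
W=onplane(w,[(281,44),(350,43),(350,152.5),(283,153)],30); print("well",fit(W))
d=pickle.load(open("p0.pkl","rb"))
t=np.array([(355,214),(408,209)])/3+[165,200]-1/3
for x,y in zip(h,t[::-1]): print(tri([w,d["top"]],[x,y]))
# current spacer centre over world
R=Ro.from_euler("xyz",w["rot"],degrees=True).as_matrix(); print("spacer",w["tcp"]+R@[-0.5,0.05,20])
E
```

```text
[[277.08108108  11.47297297]
 [353.18987342  11.07594937]]
[[501.68897277   4.63990282  30.        ]
 [496.82370796  42.21984602  30.        ]] 37.893573763548574
yaw 7.376732474323404 97.3767324743234
centre from holes [540.90872249  28.8223751 ]
well (array([541. ,  29.1,  30. ]), np.float64(7.67), [35.1, 54.9, 36.5, 54.7])
(array([500.87235265,   5.37750968,  27.76838419]), np.float64(1.4966689510072115))
(array([496.17065386,  43.22250726,  27.07786392]), np.float64(1.1975189550682441))
spacer [617.47039363  38.86344137 128.88150785]
```

apply_moves:
  angular:
    - [0, 0, 0.02]
    - [0, 0, 0]
    - [0, 0, 0]
    - [0, 0, 0]
    - [0, 0, 0]
    - [0, 0, 0]
    - [0, 0, 0]
    - [0, 0, 0]
    - [0, 0, 0]
  travel:
    - [-0.64, -0.08, 0]
    - [-0.64, -0.08, 0]
    - [-0.64, -0.08, 0]
    - [0, 0, -0.7]
    - [0, 0, -0.7]
    - [0, 0, -0.6]
    - [0, 0, -0.2]
    - [0, 0, 0]
    - [0, 0, 0]
  jaw: [0.68, 0.68, 0.68, 0.68, 0.68, 0.68, 0.68, 0.68, 0.68]

```text
time: 8.28
tool_pos: [541.8, 29.9, 63.2]
tcp_rot: [-180.0, 0.1, -172.7]
ft_force: [0.5, 0.3, -1.3]
finger_gap: 62.6
grip_force: 44.2
```

```bash
python3 shot.py w6
```

```text
8.275 [541.7796746   29.92915748  63.21247486] [-1.79979572e+02  1.13871466e-01 -1.72668227e+02] [ 0.4725816   0.34933617 -1.30809874] 62.55045268993652
```

View pics/w6.png

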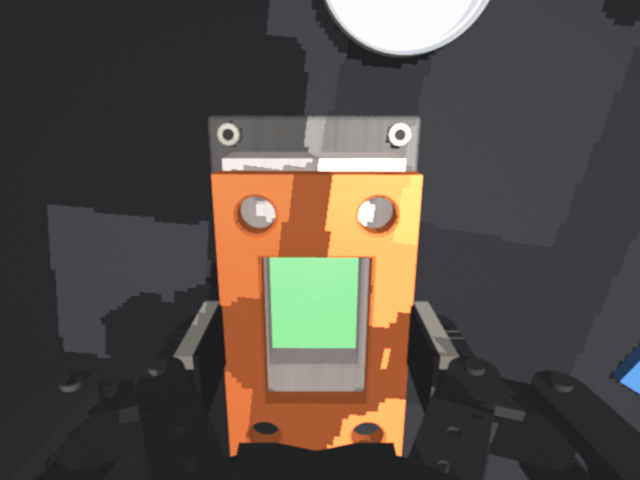

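The chamber's flange bolt holes are at (228,134), (400,134), and its block's near edge runs along row ~157 from 222 to 406. The spacer hovers squarely, slightly right of the chamber.

```bash
python3 - <<'E'
from h import *; from bench import r
w=pickle.load(open("w6.pkl","rb"))
g=cv2.cvtColor(w["color"],cv2.COLOR_RGB2GRAY)
c=np.array([[[209,117]],[[418,117]]],np.float32); cc=cv2.cornerSubPix(g,c.copy(),(5,5),(-1,-1),(3,50,.01)).reshape(-1,2); print(cc)
F=onplane(w,cc,8); v=F[1]-F[0]; print(np.linalg.norm(v),"yaw",np.degrees(np.arctan2(v[1],v[0]))-90)
a=np.radians(7.3); ax=np.array([np.cos(a),np.sin(a)]); print("centre by flange",F[:,:2].mean(0)+69*ax)
print(g[145:178,360])
E=onplane(w,[(222,157),(406,157)],30); print("by block edge",E[:,:2].mean(0)+55*ax, np.linalg.norm(E[0]-E[1]))
s=r.sense(); print(s["tool_pos"])
E
```

```text
[[208.21777 116.57705]
 [419.19037 116.67796]]
81.96155169647226 yaw 7.3105127281692575
centre by flange [541.41373417  28.74287439]
[156 156 157 157 156 157 160 170 174 174 172 170 190 251 255 255 255 255
 255 255 255 255 255 255 255 255 230 132 124 172 213 221 219]
by block edge [540.34855841  28.82797944] 64.09352684985728
[541.83612634  30.01354162  63.27345408]
```

apply_moves:
  angular:
    - [0, 0, 0]
    - [0, 0, 0]
    - [0, 0, 0]
    - [0, 0, 0]
    - [0, 0, 0]
  travel:
    - [-0.03, -0.03, -0.1]
    - [0, 0, -0.1]
    - [0, 0, -0.08]
    - [0, 0, 0]
    - [0, 0, 0]
  jaw: [0.68, 0.68, 0.68, 0.68, 0.68]

```text
time: 8.95
tool_pos: [539.6, 29.0, 50.7]
tcp_rot: [180.0, -0.0, -172.6]
ft_force: [-0.1, 0.0, -1.3]
finger_gap: 62.4
grip_force: 44.2
```

apply_moves:
  angular:
    - [0, 0, 0]
    - [0, 0, 0]
  travel:
    - [0, 0, -0.03]
    - [0, 0, 0]
  jaw: [0.68, 0.68]

```text
time: 9.2
tool_pos: [539.8, 28.9, 49.8]
tcp_rot: [-180.0, 0.0, -172.7]
ft_force: [-0.0, 0.7, 1.8]
finger_gap: 62.4
grip_force: 44.4
```

```bash
python3 shot.py w7; python3 - <<'E'
from h import *
w=pickle.load(open("w7.pkl","rb"))
for u in (240,270,300,330,360,390): print(u,w["color"][150:182:2,u].tolist())
E
```

```text
9.2 [539.84947042  28.94602644  49.78454664] [-1.79995946e+02  2.95121609e-02 -1.72650321e+02] [-0.04064279  0.73808353  1.77550263] 62.414678602010035
240 [[104, 102, 100], [103, 102, 100], [103, 101, 99], [102, 101, 99], [103, 102, 100], [106, 104, 103], [137, 127, 125], [139, 130, 127], [140, 130, 127], [144, 133, 130], [179, 149, 135], [136, 73, 39], [203, 110, 64], [244, 146, 85], [243, 145, 85], [243, 145, 85]]
270 [[99, 97, 97], [100, 97, 97], [100, 98, 98], [100, 98, 98], [100, 98, 98], [102, 99, 99], [137, 128, 125], [137, 129, 126], [137, 129, 125], [139, 131, 127], [205, 184, 178], [141, 75, 41], [203, 110, 63], [243, 145, 85], [242, 144, 84], [242, 144, 84]]
300 [[98, 97, 96], [97, 96, 95], [97, 96, 94], [97, 96, 96], [97, 96, 95], [101, 98, 98], [138, 128, 125], [142, 132, 129], [142, 132, 129], [143, 133, 131], [194, 173, 166], [137, 73, 41], [154, 83, 46], [173, 93, 52], [173, 93, 53], [172, 92, 52]]
330 [[151, 148, 145], [152, 149, 146], [151, 148, 145], [151, 149, 146], [150, 148, 145], [153, 149, 145], [179, 168, 162], [184, 173, 166], [186, 174, 169], [179, 167, 162], [255, 251, 247], [184, 95, 54], [252, 148, 84], [255, 217, 125], [232, 123, 70], [170, 92, 52]]
360 [[154, 153, 150], [155, 153, 152], [154, 151, 149], [154, 152, 150], [154, 151, 150], [154, 151, 149], [177, 166, 161], [184, 173, 167], [183, 172, 167], [187, 174, 169], [254, 248, 242], [196, 112, 74], [248, 142, 81], [255, 221, 128], [255, 218, 126], [255, 218, 126]]
390 [[162, 161, 156], [163, 161, 156], [163, 161, 156], [163, 161, 156], [164, 162, 157], [162, 160, 155], [180, 169, 165], [183, 172, 166], [183, 171, 165], [187, 175, 170], [250, 241, 234], [196, 113, 74], [244, 137, 78], [255, 220, 127], [255, 220, 129], [255, 220, 128]]
```

apply_moves:
  angular:
    - [0, 0, 0]
    - [0, 0, 0]
    - [0, 0, 0]
    - [0, 0, 0]
    - [0, 0, 0]
    - [0, 0, 0]
    - [0, 0, 0]
  travel:
    - [-0.015, 0, 0.03]
    - [0, 0, -0.03]
    - [0, 0, 0]
    - [0, 0, 0]
    - [0, 0, 0]
    - [0, 0, 0]
    - [0, 0, 0]
  jaw: [0.68, 0.68, 0.68, 0.68, 0.8, 0.88, 0.88]

```text
time: 10.12
tool_pos: [538.9, 29.0, 49.3]
tcp_rot: [180.0, -0.0, -172.7]
ft_force: [0.7, 0.2, -0.5]
finger_gap: 75.3
grip_force: 0.0
```

apply_moves:
  angular:
    - [0, 0, 0]
    - [0, 0, 0]
    - [0, 0, 0]
    - [0, 0, 0]
    - [0, 0, 0]
    - [0, 0, 0]
    - [0, 0, 0]
  travel:
    - [0, 0, 0.1]
    - [0, 0, 0.3]
    - [0, 0, 0.8]
    - [0, 0, 0.9]
    - [0, 0, 0.9]
    - [0, 0, 0]
    - [0, 0, 0]
  jaw: [0.88, 0.88, 0.88, 0.88, 0.88, 0.88, 0.88]

```text
time: 11.0
tool_pos: [539.0, 29.0, 169.8]
tcp_rot: [-180.0, 0.0, -172.7]
ft_force: [-1.1, -0.2, -0.6]
finger_gap: 75.6
grip_force: 0.0
```

```bash
python3 shot.py w8; python3 - <<'E'
import cv2; i=cv2.imread("pics/w8.png"); cv2.imwrite("pics/w8c.png",cv2.resize(i[100:330,200:440],None,fx=2.5,fy=2.5,interpolation=2))
E
```

```text
11.0 [539.0256259   28.95594568 169.84080669] [-1.79994769e+02  3.66952541e-02 -1.72651310e+02] [-1.13562416 -0.22190731 -0.6280257 ] 75.62289627496834
```

View pics/w8c.png

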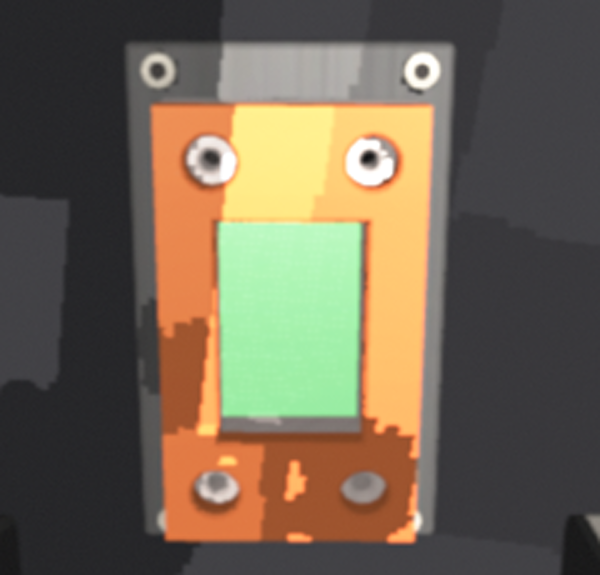

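The spacer lies flat on the chamber. Its holes in the crop are at (210.5,160), (371,161), (363,487), (216,487), and the near threaded holes show inside them at (211,157), (370,158).

```bash
python3 - <<'E'
from h import *
w=pickle.load(open("w8.pkl","rb")); d=pickle.load(open("p0.pkl","rb"))
C=lambda l:np.array(l)/2.5+[200,100]-.3
S=onplane(w,C([(210.5,160),(371,161),(363,487),(216,487)]),38); print("spacer",fit(S))
c4=onplane(w,C([(151,105),(434,105),(416,541),(165,541)]),38); print("spacer outline",fit(c4))
T=onplane(w,C([(211,157),(370,158)]),30); a=np.radians(7.3); ax=np.array([np.cos(a),np.sin(a)])
print("chamber from near holes",T[:,:2].mean(0)+42*ax,np.linalg.norm(T[0]-T[1]),"near spacer holes",S[:2],"thr",T)
F=onplane(w,C([(126,43),(455,45)]),8); print("flange",F[:,:2].mean(0)+69*ax,np.linalg.norm(F[0]-F[1]))
t=np.array([(108,97),(152,119),(97,219),(52,197)])/3+[165,200]-1/3
print("cover",fit(onplane(d["top"],t,6)))
E
```

```text
spacer (array([539.1,  28.6,  38. ]), np.float64(7.14), [37.2, 82.5, 37.4, 82.7])
spacer outline (array([540.4,  29.1,  38. ]), np.float64(7.12), [64.6, 110.4, 64.9, 110.4])
chamber from near holes [540.15215284  28.80041134] 37.98825973294855 near spacer holes [[500.41531273   5.02851071  38.        ]
 [495.88200918  41.93640169  38.        ]] thr [[500.80714565   4.61111747  30.        ]
 [496.17802685  42.31627808  30.        ]]
flange [541.60524839  28.95456963] 82.7608539824571
cover (array([537.3, 232.5,   6. ]), np.float64(-24.93), [37.3, 83.0, 37.4, 83.6])
```

apply_moves:
  angular:
    - [0, 0, -0.67]
    - [0, 0, -0.67]
    - [0, 0, -0.67]
    - [0, 0, -0.67]
    - [0, 0, -0.67]
    - [0, 0, -0.68]
    - [0, 0, 0]
    - [0, 0, 0]
    - [0, 0, 0]
  travel:
    - [0, 0.84, 0.1]
    - [0, 0.84, 0.1]
    - [0, 0.84, 0.1]
    - [0, 0.84, 0.1]
    - [0, 0.84, 0.1]
    - [0, 0.84, 0.1]
    - [0, 0, 0]
    - [0, 0, 0]
    - [0, 0, 0]
  jaw: [0.6, 0.6, 0.6, 0.6, 0.6, 0.6, 0.6, 0.6, 0.6]

```text
time: 12.18
tool_pos: [538.8, 229.5, 192.7]
tcp_rot: [-179.9, -0.0, 155.1]
ft_force: [0.6, -0.4, -0.7]
finger_gap: 51.3
grip_force: 0.0
```

```bash
python3 shot.py w9; python3 - <<'E'
import cv2; i=cv2.imread("pics/w9.png"); cv2.imwrite("pics/w9c.png",cv2.resize(i[80:360,180:470],None,fx=2,fy=2,interpolation=2))
E
```

```text
12.175 [538.75915505 229.46135894 192.72673302] [-1.79934549e+02 -4.74148547e-02  1.55088502e+02] [ 0.59399136 -0.37274809 -0.72681859] 51.34456250313687
```

View pics/w9c.png

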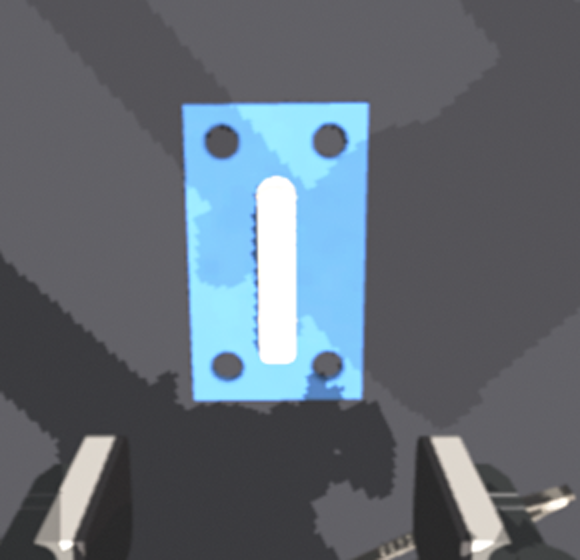

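The cover sits under the gripper, aligned with it. Its holes in the crop are at (222,141), (330,140), (328,366), (228,366), and the white bar runs from (276,177) to (277,363).

```bash
python3 - <<'E'
from h import *
w=pickle.load(open("w9.pkl","rb")); d=pickle.load(open("p0.pkl","rb"))
C=lambda l:np.array(l)/2+[180,80]-.25
q=C([(222,141),(330,140),(328,366),(228,366)]); h=holes(w,q,10); print(h-q)
print("holes",fit(onplane(w,h,6)))
print("outline",fit(onplane(w,C([(182,104),(369,103),(363,401),(193,401)]),6)))
B=onplane(w,C([(257,270),(296,270),(276.5,177),(276.5,363)]),36); print("bar width",np.linalg.norm(B[0]-B[1]),"len",np.linalg.norm(B[2]-B[3]),"ctr",(B[2]+B[3])/2, (B[0]+B[1])/2)
t=np.array([(108,97),(152,119),(97,219),(52,197)])/3+[165,200]-1/3
for a,b in zip(h,t[[2,3,0,1]]): print(tri([w,d["top"]],[a,b]))
for a,b in zip(h,t[[3,2,1,0]]): print(tri([w,d["top"]],[a,b]))
E
```

```text
[[-0.31149733  0.07620321]
 [-0.14779006  0.21132597]
 [-0.61486486 -0.31081081]
 [-0.38815789  0.01973684]]
holes (array([537.7, 231.6,   6. ]), np.float64(-24.47), [37.9, 83.9, 37.7, 83.9])
outline (array([538.5, 231.4,   6. ]), np.float64(-24.35), [64.7, 111.2, 65.2, 110.9])
bar width 12.86846498842715 len 63.274068594341884 ctr [535.94896872 232.37485969  36.        ] [535.00951439 232.80927202  36.        ]
(array([491.27644223, 232.12411546,   9.72826088]), np.float64(0.13341681955777654))
(array([506.85667252, 266.22381419,   9.05135721]), np.float64(0.19936460750630527))
(array([582.86031149, 231.48169209,   7.63414903]), np.float64(0.31993234444707613))
(array([566.80747751, 197.61016592,   8.80848864]), np.float64(0.505251505004774))
(array([487.78570283, 240.45705331, 104.97009972]), np.float64(3.7923203447329006))
(array([ 520.33411886,  269.75567779, -146.15513648]), np.float64(6.755729016912027))
(array([595.54436156, 219.45244246, -63.26246552]), np.float64(19.71155459474742))
(array([556.56266532, 212.62241926,  75.01277267]), np.float64(14.094312553937437))
```

apply_moves:
  angular:
    - [0, 0, 0.06]
    - [0, 0, 0]
    - [0, 0, 0]
    - [0, 0, 0]
    - [0, 0, 0]
    - [0, 0, 0]
  travel:
    - [-0.02, 0.05, -0.8]
    - [0, 0, -0.9]
    - [0, 0, -0.9]
    - [0, 0, -0.1]
    - [0, 0, 0]
    - [0, 0, 0]
  jaw: [0.6, 0.6, 0.6, 0.6, 0.6, 0.6]

```text
time: 12.98
tool_pos: [539.7, 232.9, 87.7]
tcp_rot: [179.9, 0.1, 155.6]
ft_force: [0.2, 0.6, -0.5]
finger_gap: 51.3
grip_force: 0.0
```

```bash
python3 shot.py w10; python3 - <<'E'
from h import *
w=pickle.load(open("w10.pkl","rb"))
a=np.radians(-24.45); c,s=np.cos(a),np.sin(a)
L=[(-42,-19),(-42,19),(42,19),(42,-19)]
X=[[538+c*x-s*y,231.6+s*x+c*y,6] for x,y in L]; g=proj(w,X); print(g)
try: h=holes(w,g,14); print(h,fit(onplane(w,h,6)))
except Exception as e: print(e)
m=cv2.inRange(w["color"],(200,200,200),(255,255,255)); 
for v in range(150,420,30):
    u=np.flatnonzero(m[v,250:390])+250
    if len(u): print(v,u.min(),u.max(),len(u),(onplane(w,[(u.min(),v)],36)-w["tcp"])[0],)
E
```

```text
12.975 [539.65151827 232.8544783   87.73989184] [1.79868006e+02 1.40501429e-01 1.55577605e+02] [ 0.17885209  0.63727471 -0.49265763] 51.34781847882948
[[270.3509951  174.0256442 ]
 [351.91883439 174.03947626]
 [347.839331   334.07380783]
 [275.30228593 334.12983236]]
[[270.26576577 172.18918919]
 [360.48148148 169.7037037 ]
 [347.38493724 330.88702929]
 [275.26909091 331.72727273]] (array([537. , 233.1,   6. ]), np.float64(-25.88), [42.0, 84.2, 37.7, 83.4])
150 270 270 1 [-59.20837175   7.63485149 -51.73989184]
210 297 325 29 [-33.1491985    6.99861423 -51.73989184]
240 296 325 30 [-21.75592886   1.18799199 -51.73989184]
270 296 325 30 [ -9.68088276  -4.49513583 -51.73989184]
300 297 325 29 [  3.1226538  -10.04218407 -51.73989184]
330 298 324 27 [ 16.52187827 -15.84731018 -51.73989184]
```

apply_moves:
  angular:
    - [0, 0, 0]
    - [0, 0, 0]
    - [0, 0, 0]
    - [0, 0, 0]
    - [0, 0, 0]
    - [0, 0, 0]
  travel:
    - [-0.05, -0.03, -0.3]
    - [0, 0, -0.4]
    - [0, 0, -0.4]
    - [0, 0, -0.19]
    - [0, 0, 0]
    - [0, 0, 0]
  jaw: [0.5, 0.5, 0.5, 0.5, 0.5, 0.5]

```text
time: 13.78
tool_pos: [536.6, 231.5, 34.3]
tcp_rot: [180.0, 0.0, 155.6]
ft_force: [0.3, 0.4, -0.5]
finger_gap: 42.4
grip_force: 0.0
```

```bash
python3 shot.py w11; python3 - <<'E'
from h import *
w=pickle.load(open("w11.pkl","rb"))
m=cv2.inRange(w["color"],(190,190,190),(255,255,255)); R=Ro.from_euler("xyz",w["rot"],degrees=True).as_matrix()
for v in range(130,460,20):
    u=np.flatnonzero(m[v,270:365])+270
    if len(u)>5: print(v,u.min(),u.max(),(R.T@(onplane(w,[((u.min()+u.max())/2,v)],36)[0]-w["tcp"])).round(1))
E
```

```text
13.775 [536.58718689 231.48991856  34.29136519] [1.79974137e+02 2.78359770e-02 1.55589636e+02] [ 0.25580864  0.37554802 -0.49042126] 42.35393096663396
250 299 335 [34.3  0.5 -1.7]
270 298 337 [28.2  0.7 -1.7]
290 297 337 [21.9  0.5 -1.7]
310 298 337 [15.4  0.7 -1.7]
330 298 336 [ 8.7  0.5 -1.7]
350 299 336 [ 1.8  0.7 -1.7]
370 299 334 [-5.4  0.4 -1.7]
390 299 334 [-12.7   0.4  -1.7]
410 299 334 [-20.4   0.4  -1.7]
430 302 331 [-28.2   0.4  -1.7]
```

apply_moves:
  angular:
    - [0, 0, 0]
    - [0, 0, 0]
    - [0, 0, 0]
    - [0, 0, 0]
    - [0, 0, 0]
    - [0, 0, 0]
  travel:
    - [0, 0, 0.04]
    - [0, 0, 0]
    - [0, 0, 0]
    - [0, 0, 0]
    - [0, 0, 0]
    - [0, 0, 0]
  jaw: [0.35, 0.2, 0.05, 0.05, 0.05, 0.05]
  force: 70

```text
time: 14.58
tool_pos: [536.7, 231.5, 36.2]
tcp_rot: [180.0, 0.0, 155.6]
ft_force: [-1.4, 0.6, 4.9]
finger_gap: 10.9
grip_force: 69.1
```

apply_moves:
  angular:
    - [0, 0, 0]
    - [0, 0, 0]
    - [0, 0, 0]
    - [0, 0, 0]
    - [0, 0, 0]
    - [0, 0, 0]
  travel:
    - [0, 0, 0.1]
    - [0, 0, 0.5]
    - [0, 0, 0.8]
    - [0, 0, 0.8]
    - [0, 0, 0.3]
    - [0, 0, 0]
  jaw: [0.05, 0.05, 0.05, 0.05, 0.05, 0.05]

```text
time: 15.32
tool_pos: [536.8, 231.6, 136.7]
tcp_rot: [179.9, 0.1, 155.6]
ft_force: [0.1, -0.4, -2.3]
finger_gap: 10.9
grip_force: 68.4
```

```bash
python3 shot.py w12; cat >> h.py <<'E'
def coverpnp(w):
    m=mask(w,"blue"); h=cv2.cvtColor(w["color"],cv2.COLOR_RGB2HSV); m=cv2.inRange(h,(95,90,50),(125,255,255))
    n,l,st,c=cv2.connectedComponentsWithStats(m); k=1+np.argmax(st[1:,4]); b=(l==k).astype(np.uint8)
    cs,hi=cv2.findContours(b,cv2.RETR_CCOMP,cv2.CHAIN_APPROX_NONE)
    H=[]
    for q,z in zip(cs,hi[0]):
        if z[3]>=0 and cv2.contourArea(q)>60: (H.append((cv2.fitEllipse(q)[0],cv2.contourArea(q))))
    return st[k],H,max(cs,key=cv2.contourArea)
E
python3 - <<'E'
from h import *
w=pickle.load(open("w12.pkl","rb")); st,H,o=coverpnp(w); print(st); print(H)
print(cv2.approxPolyDP(o,6,True).reshape(-1,2).tolist())
E
```

```text
15.325 [536.7917231  231.57568161 136.6701684 ] [1.79914333e+02 9.02015815e-02 1.55588668e+02] [ 0.11776555 -0.43517521 -2.28090562] 10.894089316697093
[  222   164   188   200 23075]
[((368.9369201660156, 200.9346923828125), 742.5), ((262.73504638671875, 200.9013214111328), 733.0), ((238.2921600341797, 187.03965759277344), 188.0)]
[[223, 166], [235, 363], [252, 346], [261, 313], [277, 307], [282, 292], [295, 292], [296, 249], [314, 235], [335, 247], [337, 292], [350, 293], [353, 305], [371, 314], [395, 363], [409, 166]]
```

```bash
cat >> h.py <<'E'
from scipy.optimize import least_squares
def toolproj(w,P):
    M=np.linalg.inv(np.array(w["mount"])); c=(M[:3,:3]@np.atleast_2d(P).T).T+M[:3,3]
    return np.c_[w["fx"]*c[:,0]/c[:,2]+w["cx"],w["fy"]*c[:,1]/c[:,2]+w["cy"]]
def coverfit(w,ob,im,z=None):
    """plate-top pose in tool axes: x,y,z,roll,pitch,yaw ; z fixed if given"""
    f=lambda p:(toolproj(w,Ro.from_euler("xyz",p[3:],degrees=True).apply(ob)+[p[0],p[1],p[2] if z is None else z])-im).ravel()
    s=least_squares(lambda p:np.r_[f(p),(p[2]-30)*.01],[0,0,30,0,0,0]); return s.x.round(2),f(s.x).reshape(-1,2).round(1).tolist()
E
python3 - <<'E'
from h import *
w=pickle.load(open("w12.pkl","rb"))
g=cv2.cvtColor(w["color"],cv2.COLOR_RGB2GRAY)
cc=cv2.cornerSubPix(g,np.array([[[223,165]],[[409,165]],[[235,363]],[[395,363]]],np.float32),(5,5),(-1,-1),(3,50,.01)).reshape(-1,2); print(cc)
ob=np.array([[55,-32,0],[55,32,0],[-55,-32,0],[-55,32,0],[42,-19,0],[42,19,0]],float)
im=np.vstack([cc,[[262.7,200.9],[368.9,200.9]]])
print(toolproj(w,ob+[0,0,30]).round(1).tolist())
print(coverfit(w,ob,im)); print(coverfit(w,ob,im,30.)); s=[0,1,4,5]; print(coverfit(w,ob[s],im[s],30.))
E
```

```text
[[222.31842 166.30618]
 [409.03455 166.2577 ]
 [235.40378 363.53778]
 [391.51254 361.2269 ]]
[[221.9, 162.8], [408.7, 162.8], [238.8, 427.7], [392.0, 427.7], [261.2, 200.1], [369.4, 200.1]]
(array([ 3.27, -0.27, 45.02,  1.57, 21.46,  0.7 ]), [[-3.0, 0.3], [3.2, 0.1], [12.9, 1.6], [-13.0, 2.3], [-1.2, -1.4], [1.0, -1.8]])
(array([ 7.61, -0.26, 30.  ,  2.07, 24.95,  0.86]), [[-17.0, -1.2], [17.6, -2.2], [8.1, 6.5], [-9.2, 6.1], [-8.1, 0.1], [8.5, -0.8]])
(array([-0.86,  0.16, 30.  ,  0.38, -0.72,  0.04]), [[0.5, -1.2], [-0.5, -1.2], [-0.7, 1.3], [0.7, 1.2]])
```

apply_moves:
  angular:
    - [0, 0, 0.66]
    - [0, 0, 0.66]
    - [0, 0, 0.66]
    - [0, 0, 0.66]
    - [0, 0, 0.66]
    - [0, 0, 0.66]
    - [0, 0, 0]
    - [0, 0, 0]
    - [0, 0, 0]
    - [0, 0, 0]
  travel:
    - [0.01, -0.845, 0]
    - [0.01, -0.845, 0]
    - [0.01, -0.845, 0]
    - [0.01, -0.845, 0]
    - [0.01, -0.845, 0]
    - [0.02, -0.845, 0]
    - [0, 0, 0]
    - [0, 0, -0.5]
    - [0, 0, -0.4]
    - [0, 0, 0]
  jaw: [0.05, 0.05, 0.05, 0.05, 0.05, 0.05, 0.05, 0.05, 0.05, 0.05]

```text
time: 16.62
tool_pos: [536.9, 29.2, 96.8]
tcp_rot: [179.9, -0.3, -172.7]
ft_force: [0.4, 0.0, -2.4]
finger_gap: 10.8
grip_force: 68.6
```

apply_moves:
  angular:
    - [0, 0, 0]
    - [0, 0, 0]
    - [0, 0, 0]
  travel:
    - [0, 0, 0]
    - [0, 0, 0]
    - [0, 0, 0]
  jaw: [0.05, 0.05, 0.05]

```text
time: 17.0
tool_pos: [539.5, 28.6, 100.2]
tcp_rot: [-180.0, 0.1, -172.7]
ft_force: [0.6, -0.7, -1.6]
finger_gap: 10.5
grip_force: 68.7
```

apply_moves:
  angular:
    - [0, 0, 0]
    - [0, 0, 0]
    - [0, 0, 0]
    - [0, 0, 0]
    - [0, 0, 0]
    - [0, 0, 0]
    - [0, 0, 0]
  travel:
    - [0, 0, -0.15]
    - [0, 0, -0.15]
    - [0, 0, -0.1]
    - [0, 0, 0]
    - [0, 0, 0]
    - [0, 0, 0]
    - [0, 0, 0]
  jaw: [0.05, 0.05, 0.05, 0.05, 0.05, 0.05, 0.05]

```text
time: 17.88
tool_pos: [539.1, 28.5, 83.7]
tcp_rot: [-180.0, 0.0, -172.7]
ft_force: [-0.1, -0.5, -2.2]
finger_gap: 11.1
grip_force: 68.7
```

```bash
python3 shot.py w13; python3 - <<'E'
from h import *; from bench import r
w=pickle.load(open("w13.pkl","rb")); g=cv2.cvtColor(w["color"],cv2.COLOR_RGB2GRAY)
st,H,o=coverpnp(w); print(st,H)
cc=cv2.cornerSubPix(g,np.array([[[223,166]],[[409,166]]],np.float32),(5,5),(-1,-1),(3,50,.01)).reshape(-1,2)
ob=np.array([[55,-32,0],[55,32,0],[42,-19,0],[42,19,0]],float)
im=np.vstack([cc,[[262.7,200.9],[368.9,200.9]]]); print(coverfit(w,ob,im,30.))
# profile rows at the near edge: blue plate edge -> spacer/flange below
for u in (240,300,330,390): print(u,[x for x in w["color"][100:172:3,u].tolist()])
f=cv2.cornerSubPix(g,proj(w,[[540.3+.992*x-.126*y,28.9+.126*x+.992*y,8] for x,y in((-69,-42),(-69,42))]).astype(np.float32).reshape(-1,1,2),(6,6),(-1,-1),(3,50,.01)).reshape(-1,2)
F=onplane(w,f,8); v=F[1]-F[0]; print("flange",f,F[:,:2].mean(0)+69*np.array([.992,.126]),np.linalg.norm(v),np.degrees(np.arctan2(v[1],v[0]))-90)
p=r.snapshot("scene"); pickle.dump(p,open("s13.pkl","wb"))
E
```

```text
17.875 [539.14565345  28.53620112  83.70585712] [-1.79996382e+02  2.08044154e-02 -1.72730623e+02] [-0.11760097 -0.4667846  -2.24293523] 11.12202619855392
[  222   165   188   199 22829] [((368.4184265136719, 201.19363403320312), 873.0), ((262.9559631347656, 201.1199951171875), 872.0)]
(array([-7.70e-01, -2.00e-02,  3.00e+01, -1.49e+00, -1.91e+00, -3.90e-01]), [[0.3, -0.6], [-0.2, -0.5], [-0.4, 0.6], [0.4, 0.4]])
240 [[62, 63, 66], [63, 62, 67], [63, 63, 66], [62, 62, 66], [62, 63, 66], [62, 62, 66], [62, 61, 65], [91, 90, 91], [130, 128, 127], [166, 160, 151], [255, 255, 253], [201, 194, 181], [99, 96, 93], [98, 95, 92], [125, 121, 116], [251, 250, 243], [182, 177, 167], [142, 141, 138], [142, 140, 137], [181, 157, 148], [214, 117, 67], [225, 126, 77], [67, 104, 153], [94, 143, 210]]
300 [[75, 75, 79], [89, 88, 93], [88, 87, 92], [92, 91, 97], [102, 101, 106], [101, 100, 105], [102, 100, 106], [102, 101, 100], [147, 144, 142], [210, 207, 203], [218, 214, 211], [199, 195, 193], [139, 138, 136], [140, 138, 137], [139, 137, 136], [140, 136, 137], [138, 135, 136], [138, 135, 136], [189, 
[... 499 characters left out ...]
53]]
390 [[89, 88, 93], [88, 87, 92], [88, 87, 92], [90, 89, 93], [89, 88, 93], [88, 87, 92], [89, 87, 92], [133, 131, 129], [200, 195, 192], [231, 226, 220], [255, 255, 255], [255, 255, 255], [156, 149, 141], [141, 135, 130], [254, 252, 244], [255, 255, 255], [210, 203, 188], [213, 209, 204], [227, 223, 219], [238, 227, 220], [255, 191, 109], [255, 255, 182], [90, 134, 208], [135, 208, 253]]Traceback (most recent call last):
  File "<stdin>", line 9, in <module>
cv2.error: OpenCV(4.12.0) :-1: error: (-5:Bad argument) in function 'cornerSubPix'
> Overload resolution failed:
>  - Layout of the output array corners is incompatible with cv::Mat
>  - Expected Ptr<cv::UMat> for argument 'corners'
```

```bash
python3 - <<'E'
from h import *; from bench import r
w=pickle.load(open("w13.pkl","rb")); g=cv2.cvtColor(w["color"],cv2.COLOR_RGB2GRAY).astype(float)
ax=np.array([.992,.1262])
def edge(lo,hi,us): # strongest gradient row, subpixel
    o=[]
    for u in us:
        d=np.abs(np.gradient(cv2.GaussianBlur(g,(5,5),0)[lo:hi,u])); k=d.argmax(); o.append((u,lo+(d[max(k-2,0):k+3]*np.arange(max(k-2,0),k+3)).sum()/d[max(k-2,0):k+3].sum()))
    return o
f=edge(114,128,(250,280,300,330,350,370)); F=onplane(w,f,8)[:,:2]; print("flange front -> centre along x", ((F@ax)+69).round(1), "wanted", np.dot([540.3,28.9],ax))
R=Ro.from_euler("xyz",w["rot"],degrees=True).as_matrix(); print("cover along", (w["tcp"]+R@[-.8,0,30])[:2]@ax)
S=cv2.cvtColor(w["color"],cv2.COLOR_RGB2HSV)
ors=cv2.inRange(S,(3,110,90),(25,255,255)); 
for v in (160,161,162,163,164):
    u=np.flatnonzero(ors[v,180:450])+180; print(v,u.min(),u.max(),len(u))
r0=[(u,np.flatnonzero(ors[150:170,u]).min()+149.5) for u in range(240,400,20) if ors[150:170,u].any()]
for z in(30,38): print("spacer edge z",z,((onplane(w,r0,z)[:,:2]@ax)+55).round(1))
left=[(u,v) for v in range(128,150,5) for u in [0]]
# lateral: flange edges at rows 125-140
for v in (126,130):
    d=np.abs(np.gradient(cv2.GaussianBlur(g,(5,5),0)[v])); a=180+d[180:245].argmax(); b=390+d[390:450].argmax()
    P=onplane(w,[(a,v),(b,v)],8)[:,:2]; n=np.array([-.1262,.992]); print(v,a,b,"lat centre",(P@n).mean(),"width",np.ptp(P@n),"wanted",np.dot([540.3,28.9],n),"cover",(w["tcp"]+R@[-.8,0,30])[:2]@n)
s=r.sense(); print(s["tool_pos"],s["tcp_rot"],s["time"])
# seen from scene camera
p=r.snapshot("scene"); pickle.dump(p,open("s13.pkl","wb")); m=cv2.inRange(cv2.cvtColor(p["color"],cv2.COLOR_RGB2HSV),(3,110,60),(25,255,255)); b=mask(p,"blue")
C=np.array([540.3,28.9]); n=np.array([-.1262,.992])
X=lambda x,y,z:[*(C+x*ax+y*n),z]
for nm,x,y in(("A",-55,32),("B",-55,-32),("C",55,32),("D",55,-32)): print(nm,proj(p,[X(x,y,z) for z in(30,38,48,54)]).round(1).tolist())
for u in range(240,330,12):
    o=np.flatnonzero(m[215:300,u])+215; q=np.flatnonzero(b[205:300,u])+205
    print(u,"orange",(o.min(),o.max()) if len(o) else None,"blue",(q.min(),q.max()) if len(q) else None)
E
```

```text
flange front -> centre along x [540.3 540.3 540.7 540.3 540.3 540.3] wanted 539.62478
cover along 539.2446466376211
160 233 400 168
161 233 315 83
162 233 314 82
163 233 315 83
164 233 382 90
spacer edge z 30 [539.4 539.8 539.8 539.8 539.8 539.8 539.8 539.8]
spacer edge z 38 [538.5 538.8 538.8 538.8 538.8 538.8 538.8 538.8]
126 222 411 lat centre -39.72239162673819 width 82.69829214374772 wanted -39.517059999999994 cover -39.73389121747586
130 233 410 lat centre -37.52671123310126 width 77.65292449456099 wanted -39.517059999999994 cover -39.73389121747586
[539.11502325  28.54618292  83.67503437] [-1.79998061e+02  1.81256402e-02 -1.72732247e+02] 17.925
A [[290.9, 275.7], [290.8, 272.2], [290.7, 267.7], [290.6, 265.0]]
B [[314.3, 261.3], [314.3, 257.8], [314.2, 253.5], [314.2, 250.8]]
C [[251.1, 254.0], [250.8, 250.6], [250.5, 246.2], [250.3, 243.6]]
D [[274.6, 241.2], [274.4, 237.9], [274.2, 233.7], [274.0, 231.2]]
240 orange None blue None
252 orange (np.int64(249), np.int64(253)) blue (np.int64(243), np.int64(243))
264 orange (np.int64(254), np.int64(260)) blue (np.int64(240), np.int64(250))
276 orange (np.int64(260), np.int64(267)) blue (np.int64(252), np.int64(257))
288 orange (np.int64(266), np.int64(273)) blue (np.int64(254), np.int64(264))
300 orange (np.int64(262), np.int64(269)) blue (np.int64(259), np.int64(259))
312 orange (np.int64(257), np.int64(261)) blue None
324 orange None blue None
```

apply_moves:
  angular:
    - [0, 0, 0]
    - [0, 0, 0]
    - [0, 0, 0]
    - [0, 0, 0]
    - [0, 0, 0]
    - [0, 0, 0]
  travel:
    - [0.01, 0, 0.01]
    - [0, 0, 0]
    - [0, 0, 0]
    - [0, 0, 0]
    - [0, 0, 0]
    - [0, 0, 0]
  jaw: [0.05, 0.05, 0.05, 0.05, 0.05, 0.05]

```text
time: 18.73
tool_pos: [539.4, 28.5, 83.9]
tcp_rot: [-180.0, -0.0, -172.7]
ft_force: [-0.1, -0.1, -2.8]
finger_gap: 10.3
grip_force: 68.7
```

```bash
python3 -c "
from bench import r
s=r.sense(); print(s['tool_pos'],s['tcp_rot'],s['qd'],s['ft_force'],s['grip_force']); print(r.hand_in())"
```

```text
[539.36687046  28.54517793  83.86882288] [-1.79999852e+02 -1.76007263e-03 -1.72732339e+02] [-0.03948713  0.00168875  0.02351126  0.13927357  0.01525193 -0.00256143] [-0.14843263 -0.08150022 -2.82606423] 68.68137717247009
the job is handed in; nothing more can be done
None
```

The job is handed in: the spacer lies on the chamber and is released, and the cover is held level and steady about 1 cm above it. By my measurements both sets of holes are within about 1 mm of the threaded holes; the hand-in gave no verdict.

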